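# Light a glazed tile and hold the stencil over it

### The arm

A 7-joint arm with a two-finger parallel gripper is mounted at the origin on the work surface. World frame = base frame: x ahead of the robot, y to its left, z up, the work surface at z = 0. Lengths are in mm, angles in rad, forces in N, time in s.
With the tool pointing down it reaches from about 400 to 850 mm from the base axis. Payload 10.4 kg.
Tool frame: the origin (TCP) lies between the finger pads; the fingertips stand 11 mm ahead of it and the grasp point (between the pads) lies 8 mm behind it; z points along the fingers, y is the line along which they close (so a half turn about z gives the same grasp; the last joint's range is limited). The gripper opens to 85 mm and grips with 20 to 120 N. Pads are 22 mm wide; open, the fingers measure 114 mm over their backs; the gripper's body (76 mm by 85 mm) begins 54 mm behind the grasp point. The pads swing forward as they close: fully open they stand 13 mm farther back than shut.
Start: joints at [1.223, 0.332, -0.065, 1.46, 0.022, 1.35, -0.088], TCP at [199.471, -592.336, 242.338] pointing down, gripper open.
Joint ranges: [-2.6, 2.6], [-0.5, 2.12], [-1.47, 1.34], [0.16, 2.42], [-1.27, 4.41], [0.06, 2.06], [-2.6, 2.6]. Speed limits (rad/s): [2.22, 2.22, 2.79, 2.79, 3.14, 3.14, 3.14].

### API

Orientations are given as a rotation vector (axis times angle).
In Python, from rig import env gives the robot as it stands.
- The arm moves only by the tool send_rows, never from a script. Its argument "steps" is a list of rows, each an object with "slide": the shift along the tool's x, y, z in m, a list of three; "spin": the turn about the tool's z in degrees. In form: [{"slide": [tx, ty, tz], "spin": spin}, ...]. A call has 1 to 12 rows; each row shifts and turns the commanded pose from where the row before left it, along the tool's axes as they then stand; what a row does not reach is not made up. A row lasts 1/12 s, in which the tool goes at most 41.7 mm and 7.16 degrees, less where a joint would pass 70% of its speed; a pose out of reach is approached as far as the arm can. A call is refused whole if a number of a shift passes 0.0417 or a number of a turn 7.16, either way. A call with a gripper value outside its range is refused whole. "grip" is the closure, from -1 (fully open) to 1 (shut), set as the call begins (left out, the last holds). The fingers move at their own pace and stop on an object; "squeeze" is the grip in N (left out, the last holds). Time passes only in rows, so rows that do not move let the fingers close. It gives the time, the measured TCP pose, the force, the opening and the grip force at its end, in the units of the state.
- env.get_state(): the state, without advancing time (a new reading comes with each control period).
- env.camera(name): name is "scene" or "side" or "wrist"; returns (picture, depth): 400x640x3 uint8, blue, green, red; 400x640 float32, mm along the optical axis (not along the pixel's ray), 0 where there is no reading.
- env.get_calibration(name): a dict with "fx", "fy", "cx", "cy" (pixels), "distortion" ([k1, k2, p1, p2, k3] as OpenCV has them; the pictures are not rectified), "rvec" (rotation vector, rad) and "tvec" (3), from world to camera coordinates, as OpenCV has them. Camera axes: x right, y down, z forward; pixel columns grow to the right and rows downward; lengths in mm; the calibration is good to about 2 mm. A picture is of the moment at which its call begins: read the wrist's pose just before it. get_calibration takes no time and is no camera call; for the wrist camera it gives the pose at the moment of the call.
- env.sign_off(): hands the job in; it is judged then, once.
Trained networks look in the newest picture that a camera, given by its name, has taken for a name from the list of things; names that differ only in an ending like _2 or _b are one class to them, and where a whole thing is asked for, a point or a joint stands for the part that bears it (a point fixed in the world has none). Each returns a list of dicts, best first, with "score" (0 to 1); they miss things now and then, are a little off and sometimes report something else, mostly with a low value. They report only what shows in the picture. A call takes as long as a camera call. They do not tell look-alikes from the thing itself.
- env.masks_of(thing, camera): "region" (400x640 bool, what is visible of it) and "bbox" ([left, top, right, bottom] in pixels, round what is visible of it).
The state is a dict: "time_s": time; "joints": joint angles; "qd": joint speeds; "joint_efforts": joint torques, N m; "tool_pos": TCP position; "tool_rot": TCP orientation; "force": force on the tool from outside, world axes, zero at the start; "moment": the same for the moment, N m; "grip_width": opening from 0.0 (shut) to 1.0 (fully open); "finger_force": force on a finger pad.
Only numpy, scipy, OpenCV 4.12 (cv2) and the standard library are available. Lean on these libraries where they do the work, as an engineer would, in place of code of your own. Each camera call takes 0.05 s, during which the arm holds its last target. There are 200 camera calls.

### The job

First swivel and tilt the green work lamp, which has a red knob on its tail, until it points at the middle of the blue tile. Then pick up the yellow stripe stencil, carry it over the row of glaze bottles and hold it level, centred over the tile and square with it, with a gap of about one centimetre, ready for spattering; finish while still holding it there, the lamp still on the tile. The glaze is wet, so nothing may touch the tile, and leave the bottles, mug and bowl as they are.

Things in the scene. Friction and masses are not known exactly. Their poses are not given: they have to be found in the camera images.
- tile_top (a point): Centre of the top face of a square blue-glazed tile, 100 x 100 x 8 mm, lying loose and level on the aluminium banding wheel, top face about 58 mm above the table. Axes x and y run parallel to its edges, z up.
- tile: The same tile as a body; origin at the centre of its underside, axes parallel to its edges, z up.
- wheel: Round aluminium banding wheel (low turntable that does not turn here), disc 160 mm across, top 50 mm above the table; origin at the centre of its underside. Fixed.
- stencil_grip (a point): Centre of the stencil's handle bar, 50 mm straight above the centre of the frame's underside. The black bar runs along x, 96 mm clear between two end posts, 16 mm wide (y), 20 mm high (z). Axes x and y parallel to the frame's edges, z up.
- stencil: Yellow stencil: flat square frame 120 x 120 x 4 mm with stripe slots and a black bridge handle (bar top 60 mm, bar underside 40 mm above the frame's underside), lying loose and level on the table, under 0.15 kg; origin at the centre of the frame's underside.
- lamp_pivot (a point): Where the lamp's swivel and tilt axes cross, 180 mm above the table, on the axis of its post. Turns with the head: x is the direction in which it shines, z the head's up. The green shade (68 mm across its mouth) reaches 75 mm ahead. The round base, 110 mm across, is fixed. Both joints are stiff by friction (0.15 N m) and stay where left.
- lamp_knob (a point): Centre of the red ball knob, 28 mm across, at the end of a thin steel tail 10 mm thick, 110 mm straight behind lamp_pivot (opposite to the direction of shining). Moving it about lamp_pivot turns both joints.
- lamp_swivel (a joint): Swivel angle of the lamp about its vertical post, rad, growing counter-clockwise seen from above; at 0 the lamp shines towards world -y (to the robot's right). Range -1.6 to 1.6.
- lamp_tilt (a joint): Tilt angle of the lamp head, rad; 0 is level, positive shines downward (the knob rises). Range -0.4 to 0.9.
- bottle1: Closed light blue glaze bottle with white cap, 40 mm across, 130 mm tall, standing loose in the row between stencil and tile; origin at the centre of its underside.
- bottle2: Closed pink glaze bottle with white cap, 40 mm across, 130 mm tall, standing loose in the row between stencil and tile; origin at the centre of its underside.
- bottle3: Closed peach glaze bottle with white cap, 40 mm across, 130 mm tall, standing loose in the row between stencil and tile; origin at the centre of its underside.
- bottle4: Closed violet glaze bottle with white cap, 40 mm across, 130 mm tall, standing loose in the row between stencil and tile; origin at the centre of its underside.
- mug: Blue ceramic mug, 80 mm across, 80 mm tall, handle at its +y side, standing loose beyond the tile; origin at the centre of its underside.
- bowl: Beige clay bowl, 110 mm across, 50 mm tall, standing loose beyond the tile; origin at the centre of its underside.
There are look-alikes about, which are no part of the job. Of the things like the tile, leave any that is white; of the rest the larger one is meant.

How it is judged:
By the outcome, as a careful person would: the job done as asked, in the order asked, and still so for the second after the job is handed in, while the arm keeps its last pose, push and grip.
It also fails if it takes over 58 s, if anything falls off the work surface, if the arm or the gripper's body presses on something with over 40 N, if the wrist force passes 120 N, or if a joint passes its speed limit or range.

## Working session

There is one attempt and no reset: what is moved stays moved. The work goes in short steps, Python scripts to look and compute and a tool call to move; the robot and the scene stay as the last step left them, time stands still between calls to the robot, and variables do not carry over. Pictures are saved under pics/ and viewed, at most 10 in all, crops included, and the job is handed in when it is done.

Besides the shell and the picture viewer there is one more tool, called after "Call:" as name([rows], argument=value, ...), one row to a line, values as JSON. send_rows: Moves the arm, as the interface text tells. Its arguments: {"type":"object","properties":{"steps":{"type":"array","items":{"type":"object","properties":{"slide":{"type":"array","items":{"type":"number"}},"spin":{"type":"number"}}}},"grip":{"type":"number"},"squeeze":{"type":"number"}},"required":["steps"]}

```bash
mkdir -p pics; ls
cat > h.py <<'E'
import numpy as np, cv2
from rig import env
def cal(n):
    c=env.get_calibration(n);K=np.array([[c['fx'],0,c['cx']],[0,c['fy'],c['cy']],[0,0,1.]])
    return K,np.array(c['distortion']),cv2.Rodrigues(np.array(c['rvec'],float))[0],np.array(c['tvec'],float)
def pts(n,depth,mask,c=None):
    K,D,R,t=c or cal(n)
    v,u=np.nonzero(mask&(depth>0)); z=depth[v,u]
    if len(v)==0: return np.zeros((0,3))
    p=cv2.undistortPoints(np.stack([u,v],1).astype(np.float64)[:,None],K,D)[:,0]
    return (np.c_[p*z[:,None],z]-t)@R
def proj(n,P):
    K,D,R,t=cal(n); return cv2.projectPoints(np.array(P,float).reshape(-1,3),cv2.Rodrigues(R)[0],t,K,D)[0][:,0]
E
python3 - <<'E'
from h import *
s=env.get_state();print({k:np.round(v,3) for k,v in s.items()})
ims=[]
for n in('scene','side'):
    im,d=env.camera(n);cv2.imwrite(f'pics/{n}0.png',im);np.save(f'{n}0.npy',d)
    for th in['tile','stencil','lamp_pivot','lamp_knob','bottle1','mug','bowl','wheel']:
        for r in env.masks_of(th,n):
            if r['score']<.3: continue
            P=pts(n,d,r['region'])
            if len(P):print(n,th,round(r['score'],2),np.round(r['bbox']),len(P),'med',np.round(np.median(P,0)),'lo',np.round(np.percentile(P,3,0)),'hi',np.round(np.percentile(P,97,0)))
E
```

```text
pics
{'time_s': np.float64(0.0), 'joints': array([ 1.223,  0.333, -0.065,  1.461,  0.022,  1.35 , -0.088]), 'qd': array([-0.002,  0.001,  0.001, -0.   ,  0.001,  0.003, -0.   ]), 'joint_efforts': array([ 0.0000e+00, -6.2543e+01,  5.0000e-02, -3.9159e+01,  1.6000e-02,
        1.0000e-02, -0.0000e+00]), 'tool_pos': array([ 199.345, -591.968,  241.507]), 'tool_rot': array([-3.099, -0.508,  0.   ]), 'force': array([-0.14 , -0.207,  0.662]), 'moment': array([-0.002, -0.051, -0.003]), 'finger_force': np.float64(0.0), 'grip_width': np.float64(1.005)}
scene tile 0.91 [428. 203. 463. 229.] 658 med [394. 326.   9.] lo [355. 281.   4.] hi [427. 375.  13.]
scene tile 0.74 [232. 235. 278. 276.] 1342 med [ 734. -106.   28.] lo [ 700. -146.    4.] hi [800. -49.  52.]
scene tile 0.61 [370. 196. 400. 213.] 339 med [417. 146.   7.] lo [382. 112.   4.] hi [452. 187.  10.]
scene stencil 0.57 [199. 157. 243. 192.] 728 med [ 512. -343.    6.] lo [ 436. -407.    1.] hi [ 556. -285.   62.]
scene lamp_pivot 0.88 [387. 176. 473. 213.] 857 med [555. 224. 189.] lo [523. 181. 164.] hi [587. 366. 221.]
scene bott
[... 1674 characters left out ...]
8. -185.   68.] lo [ 390. -193.    7.] hi [ 425. -171.  130.]
side bottle1 0.8 [349. 235. 365. 281.] 536 med [ 667. -181.   65.] lo [ 652. -190.    5.] hi [ 687. -164.  130.]
side bottle1 0.62 [308. 243. 322. 290.] 529 med [ 559. -189.   66.] lo [ 542. -197.    6.] hi [ 578. -172.  128.]
side bottle1 0.5 [285. 127. 311. 159.] 421 med [554. 181. 188.] lo [522. 172. 160.] hi [589. 353. 217.]
side mug 0.62 [363. 175. 395. 206.] 787 med [795. 120.  49.] lo [760. 103.   2.] hi [833. 185.  78.]
side bowl 0.9 [362. 226. 402. 257.] 984 med [756. -77.  30.] lo [ 706. -148.    4.] hi [798. -48.  51.]
side wheel 0.83 [260. 211. 316. 254.] 792 med [508. -50.  48.] lo [431. -93.   6.] hi [576.  55.  52.]
```

View pics/scene0.png

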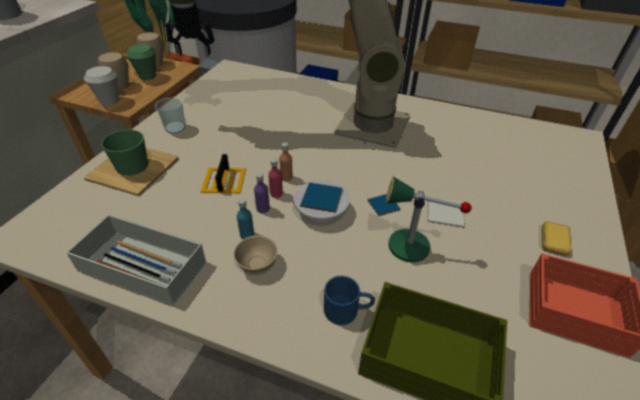

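View pics/side0.png

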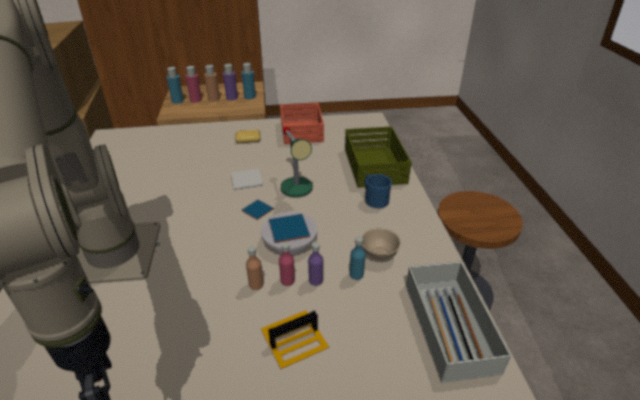

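The scene view shows the tile on the wheel at (322,196), a small blue look-alike at (384,205) and a white one at (447,213). The stencil is at (224,178), and the lamp has its knob at (466,208) and its shade at (402,190). The side view shows the same layout: tile (289,228), stencil (295,337), lamp (298,160). Next I fit the poses.

```bash
cat > fit.py <<'E'
from h import *
def rect(P,zlo,zhi):
    Q=P[(P[:,2]>zlo)&(P[:,2]<zhi)]
    r=cv2.minAreaRect(Q[:,:2].astype(np.float32)); return np.round(r[0],1),np.round(r[1],1),round(r[2],1),len(Q)
def box(P,lo,hi): return P[((P>lo)&(P<hi)).all(1)]
def allp(n,im,d,c=None):
    """all points + hsv"""
    P=pts(n,d,np.ones(d.shape,bool),c); return P,cv2.cvtColor(im,cv2.COLOR_BGR2HSV)[d>0].astype(int)
E
python3 - <<'E'
from fit import *
for n in('scene','side'):
    im=cv2.imread(f'pics/{n}0.png');d=np.load(f'{n}0.npy');P,H=allp(n,im,d)
    B=(H[:,0]>92)&(H[:,0]<118)&(H[:,1]>110)
    T=box(P[B],[400,-110,50],[620,90,75]);print(n,'tile',rect(T,50,75),np.median(T,0))
    Y=(H[:,0]>15)&(H[:,0]<32)&(H[:,1]>130)
    S=box(P[Y],[400,-450,-10],[600,-260,20]);print('sten',rect(S,-10,20),np.median(S,0),S.min(0),S.max(0))
    S=box(P,[400,-450,42],[600,-260,75]);print('handle',rect(S,42,75),S.mean(0))
    R=((H[:,0]<8)|(H[:,0]>172))&(H[:,1]>130)
    k=box(P[R],[400,250,100],[700,450,300]);print('knob',len(k),np.median(k,0) if len(k) else '',k.min(0),k.max(0))
    G=(H[:,0]>40)&(H[:,0]<90)&(H[:,1]>60)
    k=box(P[G],[450,80,0],[700,350,40]);print('base',rect(k,0,40),np.median(k,0))
    k=box(P[G],[450,50,110],[700,350,260]);print('shade',k.min(0),k.max(0),k.mean(0))
    k=box(P,[450,170,50],[650,290,140]);print('post',np.median(k,0),len(k))
    k=box(P,[450,235,150],[650,330,230]);print('tail',np.round(k[::max(1,len(k)//8)]))
    ims=cv2.resize(im[100:230,350:500] if n=='scene' else im[110:210,240:360],None,fx=5 if n=='scene' else 6,fy=5 if n=='scene' else 6)[:, :800];cv2.imwrite(f'pics/lamp_{n}.png',ims)
E
```

```text
scene tile (array([504.5, -13.9]), array([98.8, 96.7]), 8.3, 778) [506.51478141 -12.95831967  59.3488954 ]
sten (array([ 488.9, -347.8]), array([127.2, 120.4]), 19.6, 606) [ 498.89003722 -340.80808864    5.06279816] [ 415.72372361 -422.58004704   -2.55234297] [ 565.55114676 -272.73541256   19.95951129]
handle (array([ 491.2, -347.1]), array([119.1,  16.8]), 19.7, 194) [ 498.46147895 -342.96015556   57.46501789]
knob 81 [532.06551767 361.0798244  173.70317029] [519.54791429 350.74545786 160.01740462] [537.59489922 372.21644794 182.29134421]
base (array([548.7, 254.7]), array([105.2, 104.2]), 87.1, 938) [561.38769565 256.63695823  17.67444827]
shade [548.75726431 182.9453986  170.2525866 ] [593.40872891 237.2288454  225.76817377] [570.77264135 208.68160562 202.19929793]
post [550.90959674 254.92487892  96.06208106] 181
tail [[546. 236. 201.]
 [547. 255. 192.]
 [551. 247. 183.]
 [535. 288. 180.]
 [556. 258. 181.]
 [539. 295. 176.]
 [531. 326. 177.]
 [536. 314. 171.]]
side tile (array([504.2, -17.5]), array([94.9, 97.1]), 8.0, 704) [504.09377569 -17.32909034  56.05097888]
sten (array([ 4
[... 192 characters left out ...]
rray([ 490.9, -349.1]), array([115.1,  20.5]), 21.1, 525) [ 490.3788026  -352.7784411    55.37693076]
knob 31 [522.24276515 350.97323371 170.39478149] [515.7446841  340.0042305  155.29811768] [536.3385209  362.32686131 176.65364755]
base (array([547.4, 242.9]), array([100.7,  98.6]), 86.1, 420) [545.0068133  233.39162644  14.36780522]
shade [534.56866218 175.79500635 204.46042206] [553.52094627 196.25231538 219.94725262] [541.98654981 185.51981694 213.72332547]
post [544.14876293 245.00002385  85.29299603] 94
tail [[528. 328. 169.]
 [530. 312. 174.]
 [530. 308. 172.]
 [533. 298. 174.]
 [535. 285. 177.]
 [538. 275. 179.]
 [539. 251. 188.]
 [536. 247. 187.]
 [532. 244. 182.]
 [532. 249. 168.]]
```

View pics/lamp_side.png

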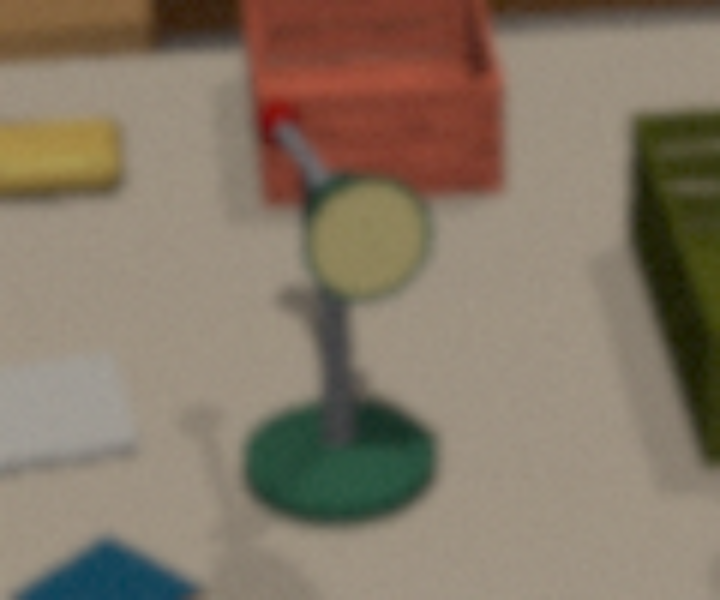

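The side crop shows the shade mouth at (367,235), the knob at (278,120) and the post base at (340,440). So the lamp currently shines about level, roughly 0.18 rad off the -y direction. Next I swing the arm round the base towards the knob at height.

Call:
send_rows([
  {"slide": [0.0382, -0.0012, -0.007], "spin": -3.5},
  {"slide": [0.0382, -0.0012, -0.007], "spin": -3.5},
  {"slide": [0.0382, -0.0012, -0.007], "spin": -3.5},
  {"slide": [0.0382, -0.0012, -0.007], "spin": -3.5},
  {"slide": [0.0382, -0.0012, -0.007], "spin": -3.5},
  {"slide": [0.0382, -0.0012, -0.007], "spin": -3.5},
  {"slide": [0.0382, -0.0012, -0.007], "spin": -3.5},
  {"slide": [0.0382, -0.0012, -0.007], "spin": -3.5},
  {"slide": [0.0382, -0.0012, -0.007], "spin": -3.5},
  {"slide": [0.0382, -0.0012, -0.007], "spin": -3.5},
  {"slide": [0.0382, -0.0012, -0.007], "spin": -3.5},
  {"slide": [0.0382, -0.0012, -0.007], "spin": -3.5},
], grip=-1, squeeze=20)

```text
time_s: 1.9
tool_pos: [545.7, -304.6, 326.6]
tool_rot: [2.71, 1.589, 0.0]
force: [0.5, 0.4, -1.0]
grip_width: 1.003
finger_force: 0.0
```

Call:
send_rows([
  {"slide": [0.0382, -0.0012, 0], "spin": -3.5},
  {"slide": [0.0382, -0.0012, 0], "spin": -3.5},
  {"slide": [0.0382, -0.0012, 0], "spin": -3.5},
  {"slide": [0.0382, -0.0012, 0], "spin": -3.5},
  {"slide": [0.0382, -0.0012, 0], "spin": -3.5},
  {"slide": [0.0382, -0.0012, 0], "spin": -3.5},
  {"slide": [0.0382, -0.0012, 0], "spin": -3.5},
  {"slide": [0.0382, -0.0012, 0], "spin": -3.5},
  {"slide": [0.0382, -0.0012, 0], "spin": -3.5},
  {"slide": [0.0382, -0.0012, 0], "spin": -3.5},
  {"slide": [0.0382, -0.0012, 0], "spin": -3.5},
  {"slide": [0.0382, -0.0012, 0], "spin": -3.5},
])

```text
time_s: 2.9
tool_pos: [609.6, 139.3, 326.2]
tool_rot: [1.961, 2.454, 0.0]
force: [1.6, 0.1, -0.3]
grip_width: 0.999
finger_force: 0.0
```

Call:
send_rows([
  {"slide": [0.0382, 0.0012, 0], "spin": -0.6},
  {"slide": [0.0382, 0.0012, 0], "spin": 3},
  {"slide": [0.0382, -0.001, 0], "spin": 3},
  {"slide": [0.0382, 0.0, 0], "spin": 3},
  {"slide": [0.025, 0.0, 0], "spin": 3},
  {"slide": [0, 0, 0], "spin": 0},
  {"slide": [0, 0, 0], "spin": 0},
])

```text
time_s: 3.48
tool_pos: [579.8, 314.8, 326.0]
tool_rot: [-2.194, -2.248, 0.0]
force: [0.2, -1.4, 0.1]
grip_width: 0.999
finger_force: 0.0
```

Run:
```python
from fit import *
c=cal('wrist');s=env.get_state();im,d=env.camera('wrist');cv2.imwrite('pics/w1.png',im);np.save('w1.npy',d)
print(s['time_s'],s['tool_pos'],s['tool_rot'],s['joints'])
P,H=allp('wrist',im,d,c)
R=((H[:,0]<8)|(H[:,0]>172))&(H[:,1]>130)
k=box(P[R],[450,250,100],[700,450,300]);print('knob',len(k),np.median(k,0) if len(k) else '',k.min(0) if len(k) else '',k.max(0)if len(k) else '')
print('cam',-c[2].T@c[3])
```

```text
3.4833 [579.82523316 314.81344759 325.99523814] [-2.19363201e+00 -2.24804239e+00  3.51204396e-04] [-0.11035923  0.46717644 -0.68985037  1.18670844  0.29011839  1.58353893
 -0.71704893]
knob 824 [528.03813127 362.09849202 175.07141612] [514.47083639 347.93084617 164.70122377] [539.79835548 374.18994724 180.88169045]
cam [579.2582595  393.74249875 458.01791661]
```

View pics/w1.png

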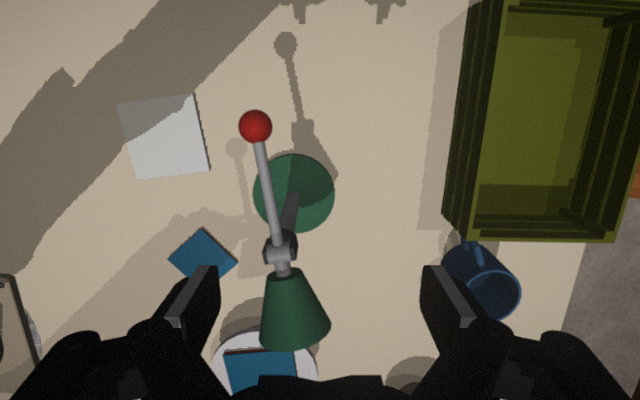

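The wrist view shows the knob at (256,126), the pivot at (280,250), the base at (294,193) and the white tile at (165,136). I'll fit the knob sphere and the pivot.

```bash
cat >> fit.py <<'E'
from scipy.optimize import least_squares
def sphere(k,r=14):
    f=least_squares(lambda c:np.linalg.norm(k-c,axis=1)-r,k.mean(0)-[0,0,8],loss='soft_l1');return f.x
def lampfit(n,im,d,c=None):
    P,H=allp(n,im,d,c)
    R=((H[:,0]<8)|(H[:,0]>172))&(H[:,1]>130)
    k=box(P[R],[450,250,100],[700,450,300]); kn=sphere(k)
    return kn,P,H
def angles(kn,pv):
    v=pv-kn; return np.arctan2(v[0],-v[1]),np.arctan2(-v[2],np.hypot(v[0],v[1])),np.linalg.norm(v)
E
python3 - <<'E'
from fit import *
im=cv2.imread('pics/w1.png');d=np.load('w1.npy');c=cal('wrist')
kn,P,H=lampfit('wrist',im,d,c);print('knob',kn)
G=(H[:,0]>40)&(H[:,0]<90)&(H[:,1]>60)
k=box(P[G],[440,130,8],[660,360,30]);h=cv2.minEnclosingCircle(k[:,:2].astype(np.float32));print('base',h,np.median(k[:,2]))
# tail line: points between knob and pivot
t=box(P[H[:,1]<60],[500,262,150],[580,340,215]);m=t.mean(0);u=np.linalg.svd(t-m)[2][0];u*=-np.sign(u[1]);print('tail',len(t),m,u, 'pivot(110 from knob)',kn+110*u)
print('z of tail centre ~',m[2]-4)
E
```

```text
knob [526.90884715 359.1667005  164.67361964]
base ((548.8111572265625, 252.57760620117188), 54.768157958984375) 16.94249608494797
tail 1189 [539.72431942 299.05725613 176.46628047] [ 0.21516315 -0.97373162  0.07450874] pivot(110 from knob) [550.57679384 252.05622245 172.86958155]
z of tail centre ~ 172.46628046910394
```

Call:
send_rows([
  {"slide": [0.0153, -0.0173, 0], "spin": 0},
  {"slide": [0.0153, -0.0173, 0], "spin": 0},
  {"slide": [0.0153, -0.0173, 0.01], "spin": 0},
  {"slide": [0, 0, 0.03], "spin": 0},
  {"slide": [0, 0, 0.03], "spin": 0},
  {"slide": [0, 0, 0.03], "spin": 0},
  {"slide": [0, 0, 0.03], "spin": 0},
  {"slide": [0, 0, 0.02], "spin": 0},
  {"slide": [0, 0, 0.019], "spin": 0},
  {"slide": [0, 0, 0], "spin": 0},
  {"slide": [0, 0, 0], "spin": 0},
])

```text
time_s: 4.45
tool_pos: [528.5, 356.0, 157.1]
tool_rot: [2.2, 2.243, -0.002]
force: [0.4, -0.3, 1.1]
grip_width: 0.999
finger_force: 0.0
```

Call:
send_rows([
  {"slide": [0, 0, 0], "spin": 0},
  {"slide": [0, 0, 0], "spin": 0},
  {"slide": [0, 0, 0], "spin": 0},
  {"slide": [0, 0, 0], "spin": 0},
  {"slide": [0, 0, 0], "spin": 0},
  {"slide": [0, 0, 0], "spin": 0},
  {"slide": [0, 0, 0], "spin": 0},
  {"slide": [0, 0, 0], "spin": 0},
], grip=1, squeeze=20)

```text
time_s: 5.12
tool_pos: [527.8, 357.9, 157.5]
tool_rot: [2.198, 2.245, 0.0]
force: [-0.7, -0.3, 2.0]
grip_width: 0.311
finger_force: 19.6
```

Run:
```python
import numpy as np
f=lambda s,t:110*np.array([-np.sin(s)*np.cos(t),np.cos(s)*np.cos(t),np.sin(t)])
h=np.radians(91.3);X=np.array([np.cos(h),np.sin(h),0]);Y=np.array([np.sin(h),-np.cos(h),0]);Z=np.array([0,0,-1])
a=np.linspace(0,1,11);p=np.array([f(.203-.367*k,-.137+.563*k) for k in a]);D=np.diff(p,axis=0)
print(np.round(D@np.c_[X,Y,Z],1))
```

```text
[[ 1.3  3.9 -6.2]
 [ 0.8  4.  -6.2]
 [ 0.3  4.  -6.2]
 [-0.2  4.  -6.2]
 [-0.7  4.  -6.2]
 [-1.1  4.  -6.1]
 [-1.6  3.8 -6. ]
 [-2.1  3.7 -5.9]
 [-2.6  3.5 -5.8]
 [-3.   3.3 -5.7]]
```

Call:
send_rows([
  {"slide": [0.0013, 0.0039, -0.0062], "spin": 0},
  {"slide": [0.0008, 0.004, -0.0062], "spin": 0},
  {"slide": [0.0003, 0.004, -0.0062], "spin": 0},
  {"slide": [-0.0002, 0.004, -0.0062], "spin": 0},
  {"slide": [-0.0007, 0.004, -0.0062], "spin": 0},
  {"slide": [-0.0011, 0.004, -0.0061], "spin": 0},
  {"slide": [-0.0016, 0.0038, -0.006], "spin": 0},
  {"slide": [-0.0021, 0.0037, -0.0059], "spin": 0},
  {"slide": [-0.0026, 0.0035, -0.0058], "spin": 0},
  {"slide": [-0.003, 0.0033, -0.0057], "spin": 0},
  {"slide": [0, 0, 0], "spin": 0},
  {"slide": [0, 0, 0], "spin": 0},
])

```text
time_s: 6.12
tool_pos: [567.0, 349.2, 218.4]
tool_rot: [2.198, 2.243, 0.002]
force: [1.0, -1.3, 0.2]
grip_width: 0.31
finger_force: 20.0
```

Run:
```python
from fit import *
c=cal('wrist');s=env.get_state();im,d=env.camera('wrist');cv2.imwrite('pics/w2.png',im);np.save('w2.npy',d)
im2,d2=env.camera('side')
kn,P,H=lampfit('wrist',im,d,c);print('knob',kn,angles(kn,np.array([549,252.5,180])),s['tool_pos'],s['force'])
def tile(n,P,H):
    B=(H[:,0]>92)&(H[:,0]<118)&(H[:,1]>110)
    T=box(P[B],[400,-110,50],[620,90,75]);print(n,rect(T,50,75) if len(T) else 0)
tile('w',P,H)
K=c[0];
# green shade points
G=(H[:,0]>40)&(H[:,0]<90)&(H[:,1]>60)
k=box(P[G],[450,120,80],[650,260,260]);print('shade',len(k),k.mean(0) if len(k) else 0)
cv2.imwrite('pics/s2.png',im2)
```

```text
knob [568.05491357 352.5088992  224.79035917] (np.float64(-0.18827553390890406), np.float64(0.41446439011064146), np.float64(111.22520363784133)) [567.03579807 349.21003075 218.38859323] [ 1.03721359 -1.3496543   0.23765607]
w 0
shade 0 0
```

View pics/w2.png

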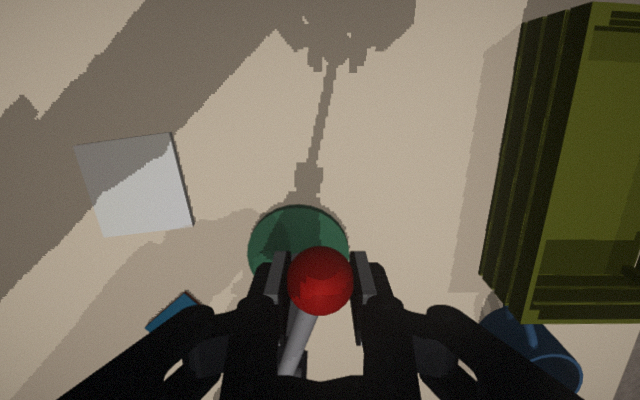

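The view shows the knob at (320,280) held between the pads, close to the planned place. Now I release, rise and look at lamp and tile together.

Call:
send_rows([
  {"slide": [0, 0, 0], "spin": 0},
  {"slide": [0, 0, 0], "spin": 0},
  {"slide": [0, 0, 0], "spin": 0},
  {"slide": [0, 0, 0], "spin": 0},
  {"slide": [0, 0, 0], "spin": 0},
  {"slide": [0, 0, 0], "spin": 0},
], grip=-1)

```text
time_s: 6.72
tool_pos: [566.2, 349.7, 217.7]
tool_rot: [2.198, 2.245, -0.0]
force: [-0.3, 0.6, 0.2]
grip_width: 1.001
finger_force: 0.0
```

Call:
send_rows([
  {"slide": [0, 0, -0.025], "spin": 0},
  {"slide": [0, 0, -0.035], "spin": 0},
  {"slide": [0, 0, -0.035], "spin": 0},
  {"slide": [0, 0, -0.035], "spin": 0},
  {"slide": [-0.035, 0, 0], "spin": 0},
  {"slide": [-0.035, 0, 0], "spin": 0},
  {"slide": [-0.035, 0, 0], "spin": 0},
  {"slide": [-0.035, 0, 0], "spin": 0},
  {"slide": [0, 0, 0], "spin": 0},
  {"slide": [0, 0, 0], "spin": 0},
])

```text
time_s: 7.55
tool_pos: [569.9, 206.9, 348.1]
tool_rot: [2.202, 2.239, -0.0]
force: [-0.2, 0.8, 0.7]
grip_width: 1.001
finger_force: 0.0
```

Run:
```python
from fit import *
c=cal('wrist');s=env.get_state();im,d=env.camera('wrist');cv2.imwrite('pics/w3.png',im);np.save('w3.npy',d)
kn,P,H=lampfit('wrist',im,d,c);print('knob',kn,angles(kn,np.array([549,252.5,180])),s['tool_pos'])
B=(H[:,0]>92)&(H[:,0]<118)&(H[:,1]>110)
T=box(P[B],[400,-110,50],[620,90,75]);print(rect(T,50,75) if len(T) else 0)
G=(H[:,0]>40)&(H[:,0]<90)&(H[:,1]>60)
k=box(P[G],[440,130,8],[660,360,30]);print('base',cv2.minEnclosingCircle(k[:,:2].astype(np.float32)))
t=box(P[H[:,1]<60],[540,265,185],[590,338,240]);m=t.mean(0);u=np.linalg.svd(t-m)[2][0];u*=-np.sign(u[1]);print('tail',len(t),m,u,np.arctan2(u[0],-u[1]),np.arcsin(-u[2]))
k=box(P[G],[480,150,100],[620,245,240]);print('shade',len(k),k.min(0),k.max(0))
```

```text
fit.py:11: RuntimeWarning: Mean of empty slice.
  f=least_squares(lambda c:np.linalg.norm(k-c,axis=1)-r,k.mean(0)-[0,0,8],loss='soft_l1');return f.x
  ret = um.true_divide(
Traceback (most recent call last):
  File "fit.py", line 15, in lampfit
    k=box(P[R],[450,250,100],[700,450,300]); kn=sphere(k)
                                                ~~~~~~^^^
  File "fit.py", line 11, in sphere
    f=least_squares(lambda c:np.linalg.norm(k-c,axis=1)-r,k.mean(0)-[0,0,8],loss='soft_l1');return f.x
ValueError: Initial guess is outside of provided bounds
```

View pics/w3.png

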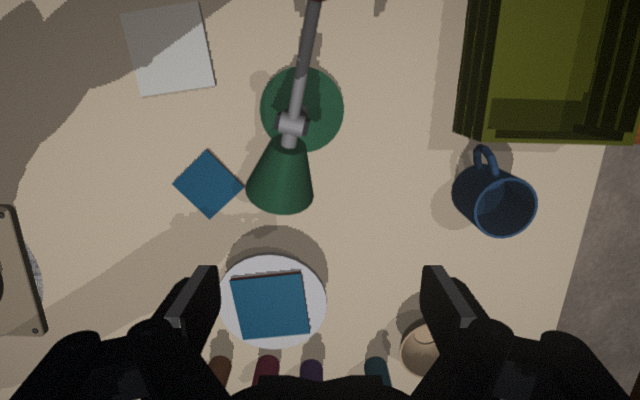

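The tile shows fully at (270,306) with the wheel; the lamp's pivot is at (290,125), its shade at (280,185), and the knob is just out of view. I back off 50 mm so that the knob also shows.

Call:
send_rows([
  {"slide": [0.025, 0, 0], "spin": 0},
  {"slide": [0.025, 0, 0], "spin": 0},
  {"slide": [0, 0, 0], "spin": 0},
  {"slide": [0, 0, 0], "spin": 0},
])

```text
time_s: 7.93
tool_pos: [566.8, 263.2, 347.5]
tool_rot: [-2.19, -2.25, -0.0]
force: [0.0, -0.9, -0.5]
grip_width: 0.998
finger_force: 0.0
```

```bash
cat > look.py <<'E'
from fit import *
import sys
def run(tag):
    c=cal('wrist');s=env.get_state();im,d=env.camera('wrist');cv2.imwrite(f'pics/{tag}.png',im);np.save(f'{tag}.npy',d)
    P,H=allp('wrist',im,d,c);B=(H[:,0]>92)&(H[:,0]<118)&(H[:,1]>110)
    T=box(P[B],[400,-110,50],[620,90,75]);print('tile',rect(T,50,75) if len(T) else 0, np.median(T[:,2]))
    G=(H[:,0]>40)&(H[:,0]<90)&(H[:,1]>60)
    k=box(P[G],[440,130,8],[660,360,30]);print('base',cv2.minEnclosingCircle(k[:,:2].astype(np.float32)))
    kn,P,H=lampfit('wrist',im,d,c);print('knob',kn,angles(kn,np.array([549,252.5,180])),s['tool_pos'],s['tool_rot'])
    t=box(P[H[:,1]<60],[535,265,185],[590,338,240]);m=t.mean(0);u=np.linalg.svd(t-m)[2][0];u*=-np.sign(u[1]);print('tail',len(t),m,u,np.arctan2(u[0],-u[1]),np.arcsin(-u[2]))
    k=box(P[G],[480,150,100],[620,235,240]);print('shade',len(k),k.min(0),k.max(0))
if __name__=='__main__': run(sys.argv[1])
E
python3 look.py w4
```

```text
tile (array([505. , -14.3]), array([ 99.1, 101.4]), 7.6, 3703) 58.552506908241284
base ((546.8731079101562, 254.19012451171875), 54.37680435180664)
knob [568.11450361 352.63867183 224.28219463] (np.float64(-0.18861147511332957), np.float64(0.4097772377098523), np.float64(111.14868692611438)) [566.75965769 263.15760667 347.50474748] [-2.19041945e+00 -2.24969487e+00 -3.82224850e-04]
tail 1130 [557.69193125 304.8652203  207.29055161] [-0.19845531 -0.89222371 -0.40565051] -0.21886478806022291 0.41769041143198693
shade 3053 [501.8890984  171.76577993 153.13896519] [564.11432251 234.99220385 187.97990282]
```

Call:
send_rows([
  {"slide": [0.029, -0.0007, 0], "spin": 0},
  {"slide": [0.029, -0.0007, 0], "spin": 0},
  {"slide": [0.029, -0.0006, 0], "spin": 0},
  {"slide": [0, 0, 0.03], "spin": 0},
  {"slide": [0, 0, 0.03], "spin": 0},
  {"slide": [0, 0, 0.03], "spin": 0},
  {"slide": [0, 0, 0.0225], "spin": 0},
  {"slide": [0, 0, 0.016], "spin": 0},
  {"slide": [0, 0, 0], "spin": 0},
  {"slide": [0, 0, 0], "spin": 0},
  {"slide": [0, 0, 0], "spin": 0},
])

```text
time_s: 8.9
tool_pos: [564.8, 346.8, 220.9]
tool_rot: [2.198, 2.244, 0.003]
force: [-1.0, -0.3, 0.4]
grip_width: 0.999
finger_force: 0.0
```

Call:
send_rows([
  {"slide": [0, 0, 0], "spin": 0},
  {"slide": [0, 0, 0], "spin": 0},
  {"slide": [0, 0, 0], "spin": 0},
  {"slide": [0, 0, 0], "spin": 0},
  {"slide": [0, 0, 0], "spin": 0},
  {"slide": [0, 0, 0], "spin": 0},
  {"slide": [0, 0, 0], "spin": 0},
  {"slide": [0, 0, 0], "spin": 0},
], grip=1)

```text
time_s: 9.57
tool_pos: [564.5, 346.8, 219.6]
tool_rot: [2.198, 2.245, 0.002]
force: [1.5, 2.2, 2.2]
grip_width: 0.306
finger_force: 19.6
```

Call:
send_rows([
  {"slide": [0, -0.001, -0.0005], "spin": 0},
  {"slide": [0, -0.001, -0.0005], "spin": 0},
  {"slide": [0, 0, 0], "spin": 0},
  {"slide": [0, 0, 0], "spin": 0},
])

```text
time_s: 9.9
tool_pos: [562.5, 346.7, 220.5]
tool_rot: [2.197, 2.245, 0.001]
force: [4.8, 2.8, 0.3]
grip_width: 0.311
finger_force: 19.8
```

Call:
send_rows([
  {"slide": [0, 0, 0], "spin": 0},
  {"slide": [0, 0, 0], "spin": 0},
  {"slide": [0, 0, 0], "spin": 0},
  {"slide": [0, 0, 0], "spin": 0},
  {"slide": [0, 0, 0], "spin": 0},
  {"slide": [0, 0, 0], "spin": 0},
], grip=-1)

```text
time_s: 10.4
tool_pos: [562.2, 346.5, 220.2]
tool_rot: [-2.198, -2.245, 0.001]
force: [-0.1, -0.0, 0.1]
grip_width: 0.997
finger_force: 0.0
```

Call:
send_rows([
  {"slide": [0, 0, -0.025], "spin": 0},
  {"slide": [0, 0, -0.035], "spin": 0},
  {"slide": [0, 0, -0.035], "spin": 0},
  {"slide": [0, 0, -0.033], "spin": 0},
  {"slide": [-0.028, 0, 0], "spin": 0},
  {"slide": [-0.028, 0, 0], "spin": 0},
  {"slide": [-0.028, 0, 0], "spin": 0},
  {"slide": [0, 0, 0], "spin": 0},
  {"slide": [0, 0, 0], "spin": 0},
])

```text
time_s: 11.15
tool_pos: [564.7, 260.5, 348.5]
tool_rot: [2.201, 2.24, -0.0]
force: [-0.4, 1.2, -0.8]
grip_width: 1.002
finger_force: 0.0
```

```bash
python3 look.py w5
python3 - <<'E'
from fit import *
for n in('scene','side'):
    im,d=env.camera(n); 
    P,H=allp(n,im,d);R=((H[:,0]<8)|(H[:,0]>172))&(H[:,1]>130);k=box(P[R],[530,300,190],[620,400,260]);print(n,len(k),sphere(k) if len(k)>10 else '')
    print('tailpts',np.round(box(P,[530,262,160],[600,340,250]).mean(0)))
E
```

```text
tile (array([505., -14.]), array([ 99.1, 100.8]), 7.7, 3698) 58.55808831945709
base ((546.9879150390625, 254.81570434570312), 54.04351043701172)
knob [564.1437414  353.28516951 224.71787722] (np.float64(-0.14914190563147967), np.float64(0.4134755190011623), np.float64(111.29542595951303)) [564.68839429 260.5187456  348.53343914] [ 2.20091566e+00  2.24025259e+00 -3.15729831e-04]
tail 1148 [555.70170656 305.23948115 207.55361837] [-0.16236069 -0.89746614 -0.41011405] -0.17897434163116915 0.42257910925840697
shade 3044 [503.47994344 172.49169521 153.89430499] [566.76301122 234.98110134 187.84441084]
scene 107 [561.93990344 352.7200179  225.36236785]
tailpts [554. 299. 202.]
side 43 [562.56395004 351.68157536 221.87251762]
tailpts [555. 306. 206.]
```

Lamp swivel is about -0.165 (wanted -0.157) and tilt about 0.415–0.42 (wanted 0.423), so it points at the tile's middle. On to the stencil.

```bash
cat > plan.py <<'E'
import numpy as np
from rig import env
from scipy.spatial.transform import Rotation as Ro
def plan(p1,dh,n,show=True):
    "rows from now to tool position p1, tool heading change dh (deg ccw) in n rows"
    s=env.get_state();R=Ro.from_rotvec(s['tool_rot']).as_matrix();h=np.degrees(np.arctan2(R[1,0],R[0,0]));D=(np.array(p1)-s['tool_pos'])/n
    print('pos',s['tool_pos'].round(1),'heading x',h.round(2),'total',(D*n).round(1))
    for i in range(n):
        a=np.radians(h+dh*i/n);X=[np.cos(a),np.sin(a),0];Y=[np.sin(a),-np.cos(a),0]
        print((np.round([D@X,D@Y,-D[2]],1)).tolist(),round(-dh/n,2))
E
python3 - <<'E'
from plan import plan
plan([450,-362,300],-70.8,20)
E
```

```text
pos [563.6 263.6 348.2] heading x 91.3 total [-113.6 -625.6  -48.2]
[-31.1, -6.4, 2.4] 3.54
[-31.5, -4.4, 2.4] 3.54
[-31.7, -2.5, 2.4] 3.54
[-31.8, -0.5, 2.4] 3.54
[-31.8, 1.4, 2.4] 3.54
[-31.6, 3.4, 2.4] 3.54
[-31.3, 5.3, 2.4] 3.54
[-31.0, 7.3, 2.4] 3.54
[-30.4, 9.2, 2.4] 3.54
[-29.8, 11.0, 2.4] 3.54
[-29.1, 12.8, 2.4] 3.54
[-28.2, 14.6, 2.4] 3.54
[-27.3, 16.3, 2.4] 3.54
[-26.2, 18.0, 2.4] 3.54
[-25.1, 19.6, 2.4] 3.54
[-23.8, 21.1, 2.4] 3.54
[-22.5, 22.5, 2.4] 3.54
[-21.0, 23.8, 2.4] 3.54
[-19.5, 25.1, 2.4] 3.54
[-17.9, 26.3, 2.4] 3.54
```

Call:
send_rows([
  {"slide": [-0.0311, -0.0064, 0.0024], "spin": 3.54},
  {"slide": [-0.0315, -0.0044, 0.0024], "spin": 3.54},
  {"slide": [-0.0317, -0.0025, 0.0024], "spin": 3.54},
  {"slide": [-0.0318, -0.0005, 0.0024], "spin": 3.54},
  {"slide": [-0.0318, 0.0014, 0.0024], "spin": 3.54},
  {"slide": [-0.0316, 0.0034, 0.0024], "spin": 3.54},
  {"slide": [-0.0313, 0.0053, 0.0024], "spin": 3.54},
  {"slide": [-0.031, 0.0073, 0.0024], "spin": 3.54},
  {"slide": [-0.0304, 0.0092, 0.0024], "spin": 3.54},
  {"slide": [-0.0298, 0.011, 0.0024], "spin": 3.54},
])

```text
time_s: 12.13
tool_pos: [506.7, -50.3, 324.3]
tool_rot: [-2.777, -1.469, -0.0]
force: [0.4, -0.4, 1.3]
grip_width: 0.997
finger_force: 0.0
```

Call:
send_rows([
  {"slide": [-0.0291, 0.0128, 0.0024], "spin": 3.54},
  {"slide": [-0.0282, 0.0146, 0.0024], "spin": 3.54},
  {"slide": [-0.0273, 0.0163, 0.0024], "spin": 3.54},
  {"slide": [-0.0262, 0.018, 0.0024], "spin": 3.54},
  {"slide": [-0.0251, 0.0196, 0.0024], "spin": 3.54},
  {"slide": [-0.0238, 0.0211, 0.0024], "spin": 3.54},
  {"slide": [-0.0225, 0.0225, 0.0024], "spin": 3.54},
  {"slide": [-0.021, 0.0238, 0.0024], "spin": 3.54},
  {"slide": [-0.0195, 0.0251, 0.0024], "spin": 3.54},
  {"slide": [-0.0179, 0.0263, 0.0024], "spin": 3.54},
  {"slide": [0, 0, 0], "spin": 0},
  {"slide": [0, 0, 0], "spin": 0},
])

```text
time_s: 13.13
tool_pos: [449.6, -363.6, 299.4]
tool_rot: [-3.091, -0.555, 0.002]
force: [0.6, 1.7, -0.5]
grip_width: 0.995
finger_force: 0.0
```

Run:
```python
from fit import *
from plan import plan
c=cal('wrist');im,d=env.camera('wrist');cv2.imwrite('pics/w6.png',im)
P,H=allp('wrist',im,d,c)
Y=(H[:,0]>15)&(H[:,0]<32)&(H[:,1]>130)
S=box(P[Y],[400,-450,-10],[600,-260,20]);print('sten',rect(S,-10,20),np.median(S[:,2]))
S=box(P,[400,-450,50],[600,-260,70]);print('handle',rect(S,50,70),np.percentile(S[:,2],[5,50,95]))
plan([490.5,-348,60],0,10)
```

```text
sten (array([ 491.9, -346.8]), array([118.9, 120.9]), 20.4, 5463) 4.379493840824855
handle (array([ 491.6, -347.5]), array([115.1,  15.6]), 19.9, 1722) [58.76818937 60.28803173 61.63466681]
pos [ 450.5 -362.1  299.8] heading x 20.5 total [  40.    14.1 -239.8]
[4.2, 0.1, 24.0] 0.0
[4.2, 0.1, 24.0] 0.0
[4.2, 0.1, 24.0] 0.0
[4.2, 0.1, 24.0] 0.0
[4.2, 0.1, 24.0] 0.0
[4.2, 0.1, 24.0] 0.0
[4.2, 0.1, 24.0] 0.0
[4.2, 0.1, 24.0] 0.0
[4.2, 0.1, 24.0] 0.0
[4.2, 0.1, 24.0] 0.0
```

View pics/w6.png

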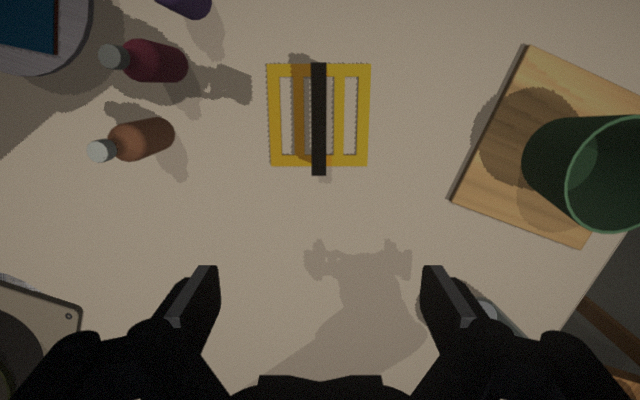

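The stencil is square in view, its bar at (319,118) lying along the tool's x. The plan follows the fit: centre (491.7,-347), heading 20.2°.

Call:
send_rows([
  {"slide": [0.0073, 0.0, 0.032], "spin": 0.3},
  {"slide": [0.0073, 0.0, 0.032], "spin": 0},
  {"slide": [0.0073, 0.0001, 0.032], "spin": 0},
  {"slide": [0.0073, 0.0001, 0.032], "spin": 0},
  {"slide": [0.0073, 0.0001, 0.032], "spin": 0},
  {"slide": [0.0074, 0, 0.032], "spin": 0},
  {"slide": [0, 0, 0.032], "spin": 0},
  {"slide": [0, 0, 0.02], "spin": 0},
  {"slide": [0, 0, 0.0125], "spin": 0},
  {"slide": [0, 0, 0], "spin": 0},
  {"slide": [0, 0, 0], "spin": 0},
])

```text
time_s: 14.1
tool_pos: [491.8, -347.2, 44.5]
tool_rot: [-3.093, -0.551, -0.001]
force: [0.1, -0.0, 0.2]
grip_width: 1.001
finger_force: 0.0
```

Call:
send_rows([
  {"slide": [0, 0, 0], "spin": 0},
  {"slide": [0, 0, 0], "spin": 0},
  {"slide": [0, 0, 0], "spin": 0},
  {"slide": [0, 0, 0], "spin": 0},
  {"slide": [0, 0, 0], "spin": 0},
  {"slide": [0, 0, 0], "spin": 0},
  {"slide": [0, 0, 0], "spin": 0},
  {"slide": [0, 0, 0], "spin": 0},
  {"slide": [0, 0, 0], "spin": 0},
], grip=1, squeeze=40)

```text
time_s: 14.85
tool_pos: [491.2, -348.3, 44.3]
tool_rot: [3.093, 0.548, 0.001]
force: [-1.0, 0.3, 5.8]
grip_width: 0.178
finger_force: 40.7
```

Call:
send_rows([
  {"slide": [0, 0, -0.01], "spin": 0},
  {"slide": [0, 0, -0.025], "spin": 0},
  {"slide": [0, 0, -0.034], "spin": 0},
  {"slide": [0, 0, -0.034], "spin": 0},
  {"slide": [0, 0, -0.034], "spin": 0},
  {"slide": [0, 0, -0.034], "spin": 0},
  {"slide": [0, 0, -0.025], "spin": 0},
  {"slide": [0, 0, -0.01], "spin": 0},
  {"slide": [0, 0, 0], "spin": 0},
])

```text
time_s: 15.6
tool_pos: [491.8, -348.5, 252.7]
tool_rot: [3.09, 0.548, 0.005]
force: [0.2, -0.1, -0.4]
grip_width: 0.179
finger_force: 39.8
```

Run:
```python
from fit import *
from plan import plan
c=cal('wrist');im,d=env.camera('wrist');cv2.imwrite('pics/w7.png',im)
P,H=allp('wrist',im,d,c);s=env.get_state()
Y=(H[:,0]>15)&(H[:,0]<32)&(H[:,1]>130)&(P[:,2]>150);S=P[Y];print(len(S))
if len(S)>50:
    print('sten',cv2.minAreaRect(S[:,:2].astype(np.float32)),np.percentile(S[:,2],[3,50,97]))
    A=np.c_[S-s['tool_pos']];print(np.linalg.lstsq(np.c_[A[:,:2],np.ones(len(A))],A[:,2],rcond=None)[0])
plan([505,-14.2,250],-12.6,12)
```

```text
19832
sten ((499.5819091796875, -347.09954833984375), (106.68719482421875, 120.77313232421875), 20.048175811767578) [211.47412082 212.78162147 269.01096708]
[-4.43221788e-02 -1.32729073e-02 -3.27913209e+01]
pos [ 491.1 -348.1  250.2] heading x 20.11 total [ 1.390e+01  3.339e+02 -2.000e-01]
[10.7, -25.7, 0.0] 1.05
[10.2, -25.9, 0.0] 1.05
[9.7, -26.1, 0.0] 1.05
[9.2, -26.3, 0.0] 1.05
[8.7, -26.4, 0.0] 1.05
[8.3, -26.6, 0.0] 1.05
[7.8, -26.7, 0.0] 1.05
[7.3, -26.9, 0.0] 1.05
[6.8, -27.0, 0.0] 1.05
[6.3, -27.1, 0.0] 1.05
[5.8, -27.2, 0.0] 1.05
[5.3, -27.3, 0.0] 1.05
```

View pics/w7.png

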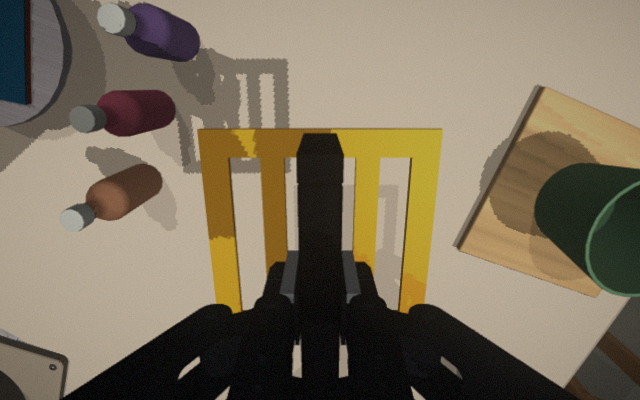

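The stencil is held square and level, its frame spanning (200–442, 130) in view. Now I carry it across.

Call:
send_rows([
  {"slide": [0.0107, -0.0257, 0], "spin": 1.05},
  {"slide": [0.0102, -0.0259, 0], "spin": 1.05},
  {"slide": [0.0097, -0.0261, 0], "spin": 1.05},
  {"slide": [0.0092, -0.0263, 0], "spin": 1.05},
  {"slide": [0.0087, -0.0264, 0], "spin": 1.05},
  {"slide": [0.0083, -0.0266, 0], "spin": 1.05},
  {"slide": [0.0078, -0.0267, 0], "spin": 1.05},
  {"slide": [0.0073, -0.0269, 0], "spin": 1.05},
  {"slide": [0.0068, -0.027, 0], "spin": 1.05},
  {"slide": [0.0063, -0.0271, 0], "spin": 1.05},
  {"slide": [0.0058, -0.0272, 0], "spin": 1.05},
  {"slide": [0.0053, -0.0273, 0], "spin": 1.05},
])

```text
time_s: 16.65
tool_pos: [503.8, -13.1, 247.4]
tool_rot: [-3.134, -0.204, 0.006]
force: [-0.5, -0.7, -0.5]
grip_width: 0.18
finger_force: 39.8
```

Call:
send_rows([
  {"slide": [0, 0, 0.02], "spin": 0},
  {"slide": [0, 0, 0.03], "spin": 0},
  {"slide": [0, 0, 0.03], "spin": 0},
  {"slide": [0, 0, 0.02], "spin": 0},
  {"slide": [0, 0, 0.01], "spin": 0},
  {"slide": [0, 0, 0], "spin": 0},
  {"slide": [0, 0, 0], "spin": 0},
  {"slide": [0, 0, 0], "spin": 0},
])

```text
time_s: 17.32
tool_pos: [505.6, -14.3, 140.7]
tool_rot: [3.135, 0.206, 0.002]
force: [0.1, 0.5, -1.3]
grip_width: 0.182
finger_force: 39.8
```

```bash
cat > chk.py <<'E'
from fit import *
from plan import plan
import sys
for n in('wrist','scene','side'):
    c=cal(n);im,d=env.camera(n);cv2.imwrite(f'pics/{sys.argv[1]}_{n}.png',im);P,H=allp(n,im,d,c)
    Y=(H[:,0]>15)&(H[:,0]<34)&(H[:,1]>110);S=box(P[Y],[400,-120,60],[620,100,180])
    if len(S)<50: print(n,len(S));continue
    z=np.median(S[:,2]);S=S[abs(S[:,2]-z)<8];L=np.linalg.lstsq(np.c_[S[:,:2]-[505,-14],np.ones(len(S))],S[:,2],rcond=None)[0]
    print(n,'sten',cv2.minAreaRect(S[:,:2].astype(np.float32)),'plane',L.round(4))
    B=(H[:,0]>92)&(H[:,0]<118)&(H[:,1]>110);T=box(P[B],[400,-110,50],[620,90,70]);print('tile z',len(T),np.median(T[:,2]) if len(T) else 0)
plan([505,-14.2,112],0,1)
E
python3 chk.py a
```

```text
wrist sten ((513.6859741210938, -14.254142761230469), (106.94678497314453, 120.93811798095703), 7.750925540924072) plane [ 1.700000e-03 -4.000000e-04  1.007761e+02]
tile z 5810 58.36487248300935
scene sten ((503.19635009765625, -14.274330139160156), (125.53655242919922, 120.4587173461914), 7.516022682189941) plane [-4.00000e-04  1.20000e-03  1.01939e+02]
tile z 257 59.52530811029594
side sten ((506.3040771484375, -19.53643035888672), (118.29503631591797, 120.25115203857422), 8.050802230834961) plane [ 4.00000e-04 -2.00000e-04  9.84203e+01]
tile z 208 56.060469774070825
pos [505.8 -14.4 141. ] heading x 7.5 total [ -0.8   0.2 -29. ]
[-0.8, -0.3, 29.0] 0.0
```

Call:
send_rows([
  {"slide": [-0.0005, -0.0004, 0.005], "spin": 0},
  {"slide": [-0.0005, -0.0004, 0.008], "spin": 0},
  {"slide": [0, 0, 0.006], "spin": 0},
  {"slide": [0, 0, 0.004], "spin": 0},
  {"slide": [0, 0, 0.002], "spin": 0},
  {"slide": [0, 0, 0.001], "spin": 0},
  {"slide": [0, 0, 0], "spin": 0},
  {"slide": [0, 0, 0], "spin": 0},
  {"slide": [0, 0, 0], "spin": 0},
  {"slide": [0, 0, 0], "spin": 0},
])

```text
time_s: 18.3
tool_pos: [504.1, -13.7, 114.0]
tool_rot: [3.135, 0.206, 0.001]
force: [1.2, 0.0, -1.6]
grip_width: 0.179
finger_force: 39.8
```

```bash
python3 chk.py b
python3 - <<'E'
from fit import *
im=cv2.imread('pics/b_scene.png');d,=[env.camera('scene')[1]];P,H=allp('scene',im,d);R=((H[:,0]<8)|(H[:,0]>172))&(H[:,1]>130);k=box(P[R],[530,300,190],[620,400,260]);print(len(k),sphere(k))
a=cv2.imread('pics/b_scene.png')[130:290,200:400];b=cv2.imread('pics/b_side.png')[130:290,220:420]
cv2.imwrite('pics/b_both.png',cv2.resize(np.vstack([a,b])[:, :],None,fx=1.85,fy=1.85,interpolation=cv2.INTER_CUBIC))
E
```

```text
wrist sten ((512.2376098632812, -13.733505249023438), (107.00751495361328, 120.64299011230469), 7.624853610992432) plane [ 1.30000e-03 -0.00000e+00  7.40646e+01]
tile z 8767 58.36213679768475
scene sten ((502.544677734375, -13.713371276855469), (126.05127716064453, 120.72032165527344), 8.030797958374023) plane [-4.00000e-04 -1.40000e-03  7.49222e+01]
tile z 117 59.2657128618627
side sten ((503.8526611328125, -16.73577880859375), (119.74059295654297, 122.8070297241211), 7.627134799957275) plane [-8.40000e-03 -1.41000e-02  7.12705e+01]
tile z 0 0
pos [504.1 -13.7 113.9] heading x 7.51 total [ 0.9 -0.5 -1.9]
[0.9, 0.6, 1.9] 0.0
102 [561.1795749  353.17046881 225.91248402]
```

View pics/b_both.png

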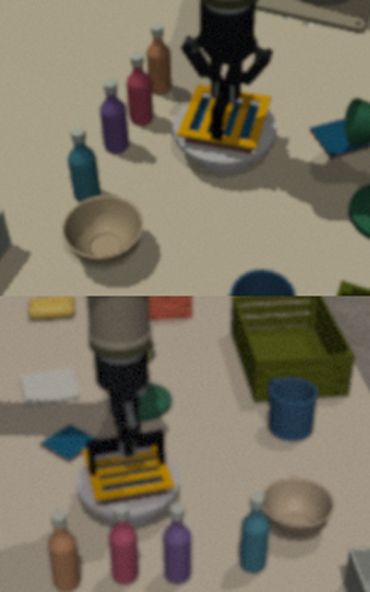

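Both views show the stencil level over the tile and all the bottles upright; the gap is 11.7 mm. I lower it 1.5 mm and hand in.

Call:
send_rows([
  {"slide": [0, 0, 0.0008], "spin": 0},
  {"slide": [0, 0, 0.0007], "spin": 0},
  {"slide": [0, 0, 0], "spin": 0},
  {"slide": [0, 0, 0], "spin": 0},
  {"slide": [0, 0, 0], "spin": 0},
  {"slide": [0, 0, 0], "spin": 0},
])

```text
time_s: 19.0
tool_pos: [504.0, -13.7, 112.3]
tool_rot: [3.135, 0.206, 0.0]
force: [0.1, -0.7, -1.2]
grip_width: 0.181
finger_force: 39.8
```

```bash
python3 chk.py c | head -2; python3 -c "
from rig import env
print(env.sign_off())"
```

```text
wrist sten ((511.9248962402344, -13.642425537109375), (107.32330322265625, 120.65450286865234), 7.595473289489746) plane [ 8.00000e-04 -1.00000e-04  7.23378e+01]
tile z 8847 58.377825622564714
the job is handed in; nothing more can be done
None
```

The job is handed in at about 19 s on the robot's clock: the lamp is aimed at the tile's middle (within about 5 mm by my estimate), and the stencil is held level, centred and square over the tile with a gap of about 10 mm; I saw no contact with the tile, bottles, mug or bowl, and the verdict was not shown.

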